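Pin the sliding arm rest at a glass-cutter's bench

ROBOT

A 7-joint arm with a two-finger parallel gripper is mounted at the origin on the work surface. World frame = base frame: x ahead of the robot, y to its left, z up, the work surface at z = 0. Lengths are in m, angles in rad, forces in N, time in s.
With the tool pointing down it reaches from about 0.425 to 0.875 m from the base axis. Payload 4.7 kg.
Tool frame: the origin (TCP) lies on the centre line of the jaws, within the pads' length; the fingertips stand 11 mm ahead of it and the grasp point (between the pads) lies 8 mm behind it; y points along the fingers, z is the direction in which the jaws open and shut, and the axes are right-handed (so a half turn about y gives the same grasp; the last joint's range is limited). The gripper opens to 87 mm and grips with 3 to 60 N. Pads are 19 mm wide; open, the fingers measure 117 mm over their backs; the gripper's body (75 mm by 190 mm) begins 51 mm behind the grasp point.
Start: joints at [1.304, 0.321, -0.07, 1.45, 0.023, 1.371, -0.057], TCP at [0.18, -0.625, 0.234] pointing down, gripper open.
Joint ranges: [-2.86, 2.86], [-0.3, 2.09], [-1.38, 1.24], [0.06, 2.45], [-1.56, 4.7], [0.09, 2.05], [-2.69, 2.69]. Speed limits (rad/s): [2.57, 2.57, 3.14, 3.14, 3.14, 3.14, 3.14].

INTERFACE

Orientations are given as a unit quaternion [x, y, z, w].
In Python, from bench import telemetry, vision, job_done gives the robot as it stands.
- The arm moves only by the shell command python3 -m crank 'ROWS' [FORCE]. ROWS is JSON, a list of rows, each a list of 3 entries, a list of its own where there are three numbers: the opening, from 0 (shut) to 1 (fully open), then the shift along the world's x, y, z in mm, then the turn about the world's z in degrees. In form: [[gripper, [tx, ty, tz], turn], ...]. A call has 1 to 10 rows; each row shifts and turns the commanded pose from where the row before left it; what a row does not reach is not made up. A row lasts 1/12 s, in which the tool goes at most 41.7 mm and 7.16 degrees, less where a joint would pass 70% of its speed; a pose out of reach is approached as far as the arm can. A call with a gripper value outside its range is refused whole. The fingers move at their own pace and stop on an object; FORCE is the grip in N (left out, the last holds). Time passes only in rows, so rows that do not move let the fingers close. It gives the time, the measured TCP pose, the force and the opening at its end, in the units of the state.
- telemetry.get_obs(): the state, without advancing time (a new reading comes with each control period).
- vision.get_image(name): name is "scene" or "top"; returns a dict with "image" (420x560x3 uint8, red, green, blue), "fx", "fy", "cx", "cy" (pixels), "k1" (the pictures are not rectified: a ray, as slopes to the right and down, at radius r is drawn at 1 + k1 r^2 times it, then the intrinsics apply), "rvec" (rotation vector, rad) and "tvec" (3), from world to camera coordinates, as OpenCV has them. Camera axes: x right, y down, z forward; pixel columns grow to the right and rows downward; lengths in m; the calibration is good to about 2 mm. A picture is of the moment at which its call begins. There is no depth.
- job_done(): hands the job in, once; it reports no verdict.
The state is a dict: "clock": time; "joint_pos": joint angles; "qvel": joint speeds; "joint_torque": joint torques, N m; "tcp_pos": TCP position; "eef_rot": TCP orientation; "wrist_force": force on the tool from outside, world axes, zero at the start; "torque": the same for the moment, N m; "opening": finger opening in m.
Only numpy, scipy, OpenCV 4.12 (cv2) and the standard library are available. Lean on these libraries where they do the work, as an engineer would, in place of code of your own. Each camera call takes 0.05 s, during which the arm holds its last target. There are 200 camera calls.

TASK

Slide the wooden arm rest out until the middle of the three holes in its steel bar lines up with the hole through the blue bracket, and lock it there with the ball-lock pin: squeeze its red button in, push the pin through from the bracket's right-hand cheek (seen from the robot) until its collar is home, and let the button spring out. Then tug the pin outward by its flange until it catches, to be sure that it has locked, and let go; do not force anything, and leave the other things on the bench as they are.

Things in the scene. Friction and masses are not known exactly. Their poses are not given: they have to be found in the camera images.
- socket (a point): Centre of the pin hole's mouth, on the outer face of the right-hand cheek of the blue bracket, 60 mm above the table. Axes: x is the way the rest slides out (away from the robot), y runs into the hole (to the robot's left), z up. The hole is 13.5 mm wide, 31 mm long: 8 mm cheek, 15 mm gap with the 12 mm bar in it, 8 mm cheek. A miss meets the cheek's hard face at once.
- bracket: The bolted-down bracket; origin on the table under the middle of the hole, axes as socket. Base 100 x 90 x 8 mm, cheeks 60 mm along x, outer faces at y = -15.5 and +15.5 mm, tops at 78 mm. Pin and bracket bear a push or pull of up to 20 N (more is forcing). Home, the pin has 2 mm of end play; a tug of 8 to 12 N takes it up against the drag, then the balls catch behind the far cheek.
- rest (a joint): Slide of the arm rest along the bracket's +x, m: 0 in, 0.13 fully out; takes 4 N, stays where left. Its bar has three holes 13.5 mm wide, which meet the bracket's hole at 0.040, 0.080 (middle) and 0.120. A leaf spring holds the bar 2.2 mm above the cheek holes' line: the pin's nose must press it down (6 to 9 N push some 10 mm in, 4 to 6 N drag after), and also draws it 2 mm along x.
- board (a point): Centre of the pale wooden rest fixed crosswise on the bar's outer end, moving with it; axes as the bracket's. 44 mm along x (grip it so, from above), 160 mm along y, 28 mm high; top 114 mm, underside 86 mm above the table.
- pin_grip (a point): Ball-lock pin, 111 mm long: point on its axis midway between its two squeeze faces; y axis points to the nose, z up. Along y from here, mm: red button disc -11 to -5 (28 diameter), aluminium finger flange +5 to +11 (44), bare neck +11 to +43 (12), stop collar +43 to +48 (22), shank +48 to +90 (12), nose tapering to 6 wide at +100. 0.11 to 0.17 kg.
- pin_button (a joint): Push-in of the pin's spring button towards its nose, m. 0: out; four balls 84 mm ahead of pin_grip stand 2.8 mm proud of the shank, which passes no hole either way. 0.004: fully in, balls drawn back. Moves at 4 N, fully in at 8 N: squeeze it against the flange's front face (15 to 25 N), from above with the finger tips 7 to 10 mm above the axis, one over the neck, open about 40 mm before.
- cradle: Dark wooden cradle (base 60 x 120 x 10 mm, origin underneath) in which the pin starts: axis level, 40 mm above the table, along the cradle's y, in two narrow pale V posts no higher than the axis, one under the neck's middle, one under the shank. Lift the pin straight up.
Mind the look-alikes: they are no part of the job. Of the things that look like the part that bears pin_grip, the smaller one is meant.

How it is judged:
On the way, in this order (a step that is already met when the one before it is completed fails the run):
1. the rest is slid out so that its middle hole lines up with the bracket's (value of joint rest between 0.077 and 0.083 m), for 0.3 s.
2. the pin's nose is in the hole with its button held in (value of joint pin_button above 0.003 m and y of pin_grip in the frame of socket between -0.085 and -0.052 m and x of pin_grip in the frame of socket between -0.004 and 0.004 m and z of pin_grip in the frame of socket between -0.008 and 0.006 m and angle between the y axis of pin_grip and the y axis of socket, either way round below 0.12 rad), for 0.05 s.
3. the pin is home, collar on the bracket, and its button has sprung out (value of joint pin_button below 0.001 m and y of pin_grip in the frame of socket between -0.0492 and -0.045 m and x of pin_grip in the frame of socket between -0.004 and 0.004 m and z of pin_grip in the frame of socket between -0.008 and 0.006 m and angle between the y axis of pin_grip and the y axis of socket, either way round below 0.12 rad), for 0.2 s.
4. the locked pin is tugged outward by its flange until it catches (value of joint pin_button below 0.001 m and contact force between the fingers and pin above 3 N and y of pin_grip in the frame of socket between -0.053 and -0.0492 m and x of pin_grip in the frame of socket between -0.004 and 0.004 m and z of pin_grip in the frame of socket between -0.008 and 0.006 m and angle between the y axis of pin_grip and the y axis of socket, either way round below 0.12 rad), for 0.1 s.
At the end, for the whole second after the job is handed in: The pin sits through both cheeks and the bar's middle hole (rest at 80 mm, within 3 mm), in line with the holes, its collar within 5 mm of the cheek, its button sprung out, at rest and let go (all of step 1 and value of joint pin_button below 0.001 m and y of pin_grip in the frame of socket between -0.053 and -0.045 m and x of pin_grip in the frame of socket between -0.004 and 0.004 m and z of pin_grip in the frame of socket between -0.008 and 0.006 m and angle between the y axis of pin_grip and the y axis of socket, either way round below 0.12 rad and linear speed of pin below 0.02 m/s); the robot touches nothing.
It fails at once if another thing on the bench is moved by more than 3 cm (distance of any of grit_jar, tumbler_a, tumbler_b, dressing_stone, spare_wheel, bench_brush, wheel_wrench from where it was at the start of the episode above 0.03 m).
It fails at once if the pin is forced against the bracket or the bar (a push or pull of over some 20 N) (contact force between pin and bracket above 45 N).
It also fails if it takes over 70 s, if anything falls off the work surface, if the arm or the gripper's body presses on something with over 40 N, if the wrist force passes 120 N, or if a joint passes its speed limit or range.

## Working session

There is one attempt and no reset: what is moved stays moved. The work goes in short steps, Python scripts to look and compute and a shell command to move; the robot and the scene stay as the last step left them, time stands still between calls to the robot, and variables do not carry over. Pictures are saved under pics/ and viewed, about 8 in all and at most 12, crops included, and the job is handed in when it is done.

```bash
ls; mkdir -p pics
cat > h.py <<'E'
import numpy as np, cv2
from bench import telemetry, vision, job_done
def cam(n):
    d=vision.get_image(n); np.savez(f'{n}.npz',**d); return d
def load(n): return dict(np.load(f'{n}.npz'))
def K(d): return np.array([[d['fx'],0,d['cx']],[0,d['fy'],d['cy']],[0,0,1.]],float),np.array([float(d['k1']),0,0,0,0])
def proj(d,P):
    k,D=K(d); return cv2.projectPoints(np.array(P,float).reshape(-1,3),d['rvec'],d['tvec'],k,D)[0].reshape(-1,2)
def at(d,uv,z):
    k,D=K(d); s=cv2.undistortPointsIter(np.array(uv,float).reshape(-1,1,2),k,D,None,None,(3,50,1e-9)).reshape(-1,2)
    R=cv2.Rodrigues(np.array(d['rvec'],float))[0]; c=-R.T@np.ravel(d['tvec'])
    r=np.c_[s,np.ones(len(s))]@R; return c+r*((np.ravel(z)-c[2])/r[:,2])[:,None]
def crop(d,x0,y0,x1,y1,name,s):
    im=d['image'][y0:y1,x0:x1,::-1]; cv2.imwrite(f'pics/{name}.png',cv2.resize(im,None,fx=s,fy=s,interpolation=cv2.INTER_CUBIC))
E
python3 - <<'E'
from h import *
o=telemetry.get_obs(); print({k:np.round(v,3) for k,v in o.items()})
a=cam('scene');b=cam('top')
for d in(a,b): print(d['fx'],d['k1'],-cv2.Rodrigues(np.array(d['rvec'],float))[0].T@np.ravel(d['tvec']))
crop(a,0,0,560,420,'s0',1.4);crop(b,0,0,560,420,'t0',1.4)
E
```

```text
pics
{'clock': np.float64(0.0), 'joint_pos': array([ 1.304,  0.322, -0.07 ,  1.452,  0.023,  1.371, -0.057]), 'qvel': array([ 0.002, -0.001,  0.   , -0.001, -0.001,  0.001,  0.001]), 'joint_torque': array([ 1.0000e-03, -4.9128e+01, -4.0300e-01, -3.1252e+01, -6.4000e-02,
        4.4000e-02,  0.0000e+00]), 'tcp_pos': array([ 0.18 , -0.624,  0.232]), 'eef_rot': array([-0.099,  0.701, -0.699,  0.099]), 'wrist_force': array([-0.17 , -0.223,  0.141]), 'torque': array([ 0.042,  0.009, -0.02 ]), 'opening': np.float64(0.087)}
405.4814464388125 -0.10406111827824364 [ 1.08166628 -0.46998999  0.96373196]
439.04503990021874 0.01170669055255604 [0.3810805  0.03452437 1.10640456]
```

View pics/s0.png

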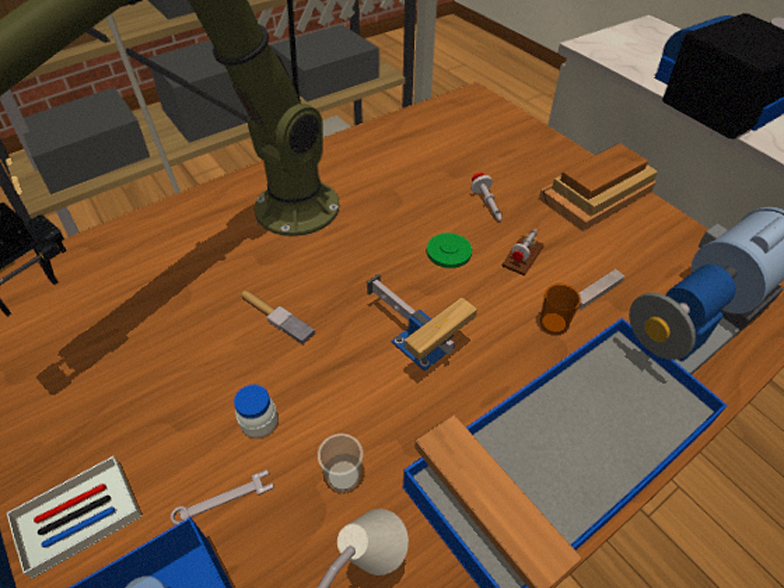

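View pics/t0.png

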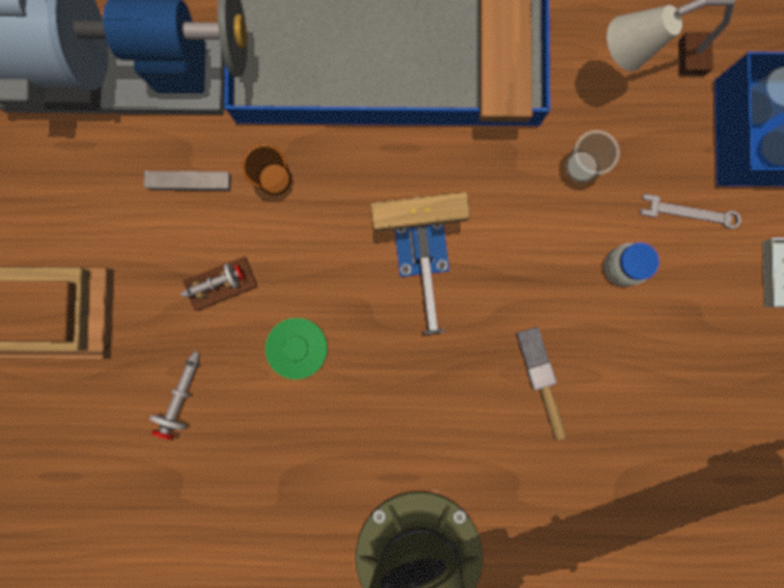

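The top view shows two pins. One lies loose on the bench at (178,400) and is the larger; the other sits in the cradle at (215,283) and is smaller. The cradle one fits both the size hint and the cradle description. The bracket is at (422,250), with the board at (420,211). I'll confirm with enlarged crops.

Run:
```python
from h import *
a=load('scene');b=load('top')
def c(d,x0,y0,w,h,s): return cv2.resize(d['image'][y0:y0+h,x0:x0+w,::-1],None,fx=s,fy=s,interpolation=cv2.INTER_CUBIC)
A=np.hstack([c(b,120,175,70,50,5.7),c(a,350,155,70,50,5.7)])
B=np.hstack([c(b,255,130,93.0.__int__(),70,4.29),c(a,255,190,93,70,4.29)])
print(A.shape,B.shape)
w=min(A.shape[1],B.shape[1]);cv2.imwrite('pics/c1.png',np.vstack([A[:,:w],B[:,:w]]))
```

```text
(285, 798, 3) (300, 798, 3)
```

View pics/c1.png

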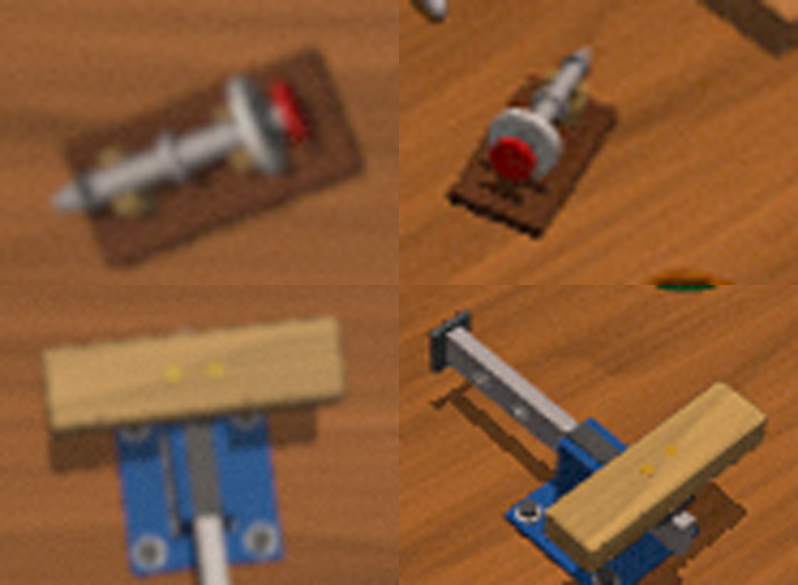

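Run:
```python
from h import *
np.set_printoptions(precision=4,suppress=True)
a=load('scene');b=load('top')
P=lambda pts,x0,y0,s,ox=0,oy=0:[((u-ox)/s+x0-.0,(v-oy)/s+y0) for u,v in pts]
t=at(b,P([(52,203),(172,157),(255,122),(290,110)],120,175,5.7),.040);print('pin',t,np.linalg.norm(t[0]-t[3]))
v=t[0]-t[3];print('pin yaw of y axis',np.degrees(np.arctan2(-v[0],v[1])))
ps=at(a,P([(587,50),(513,158)],350,155,5.7,399),.04);print('pin scene',ps)
B=lambda p:P(p,255,130,4.29,0,285)
bd=at(b,B([(43,352),(338,317),(345,395),(55,430)]),.114);print('board',bd,bd.mean(0),np.linalg.norm(bd[0]-bd[1]),np.linalg.norm(bd[1]-bd[2]))
v=bd[0]-bd[1]+bd[3]-bd[2];print('yaw',np.degrees(np.arctan2(-v[0],v[1])))
base=at(b,B([(132,575),(283,555),(270,430),(117,430)]),.008);print('base',base,np.linalg.norm(base[0]-base[1]))
bolts=at(b,B([(149,551),(262,540),(250,430),(139,432)]),.012);print('bolts',bolts)
bar=at(b,B([(196,517),(229,517),(203,430),(190,430)]),.068);print('bar',bar)
S=lambda p:P(p,255,190,4.29,399,285)
print('holes scene',at(a,S([(480,380),(520,412)]),.062))
bs=at(a,S([(548,514),(727,384),(766,420),(597,562)]),.114);print('board scene',bs,bs.mean(0))
```

```text
pin [[0.4513 0.4167 0.04  ]
 [0.4713 0.3663 0.04  ]
 [0.4865 0.3313 0.04  ]
 [0.4918 0.3165 0.04  ]] 0.10805303580006494
pin yaw of y axis 21.994096258111895
pin scene [[0.4556 0.4177 0.04  ]
 [0.4966 0.3157 0.04  ]]
board [[ 0.5973  0.0846  0.114 ]
 [ 0.6172 -0.0727  0.114 ]
 [ 0.5752 -0.0764  0.114 ]
 [ 0.5554  0.0778  0.114 ]] [0.5863 0.0033 0.114 ] 0.15854205814595257 0.04220022345167488
yaw 7.266969015401171
base [[ 0.4886  0.0366  0.008 ]
 [ 0.5009 -0.0518  0.008 ]
 [ 0.5748 -0.0441  0.008 ]
 [ 0.5742  0.046   0.008 ]] 0.08928600454430725
bolts [[ 0.5024  0.0268  0.012 ]
 [ 0.5092 -0.0392  0.012 ]
 [ 0.574  -0.0321  0.012 ]
 [ 0.5724  0.033   0.012 ]]
bar [[ 0.5153  0.0012  0.068 ]
 [ 0.5154 -0.0171  0.068 ]
 [ 0.564  -0.0025  0.068 ]
 [ 0.564   0.0047  0.068 ]]
holes scene [[ 0.4361 -0.0237  0.062 ]
 [ 0.4752 -0.0181  0.062 ]]
board scene [[ 0.5854 -0.0775  0.114 ]
 [ 0.5684  0.0794  0.114 ]
 [ 0.6061  0.0801  0.114 ]
 [ 0.6308 -0.0748  0.114 ]] [0.5977 0.0018 0.114 ]
```

```bash
cat >> h.py <<'E'
from scipy.spatial.transform import Rotation as Ro
def st():
    o=telemetry.get_obs(); R=Ro.from_quat(o['eef_rot']).as_matrix(); z=R[:,2]
    print('t %.2f tcp'%o['clock'],np.round(o['tcp_pos']*1e3,1),'open %.1f'%(o['opening']*1e3),'jawyaw %.2f'%np.degrees(np.arctan2(z[1],z[0])),'down',np.round(R[:,1],3),'F',np.round(o['wrist_force'],2),'j',np.round(o['joint_pos'],2)); return o
E
python3 -c "
from h import *;st()"
```

```text
t 0.10 tcp [ 180.  -624.1  232.6] open 87.0 jawyaw -73.91 down [-0.001  0.002 -1.   ] F [-0.05 -0.88  0.15] j [ 1.3   0.32 -0.07  1.45  0.02  1.37 -0.06]
```

```bash
python3 -m crank '[[1,[20,31,0],4],[1,[20,31,0],4],[1,[20,31,0],4],[1,[20,31,0],4],[1,[20,31,0],4],[1,[20,31,0],4],[1,[20,31,0],4],[1,[20,31,0],4],[1,[20,31,0],4],[1,[20,31,0],4]]' 20
python3 -m crank '[[1,[20,31,0],4],[1,[20,31,0],4],[1,[20,31,0],4],[1,[20,31,0],4],[1,[20,31,0],4],[1,[20,31,0],4],[1,[20,31,0],4],[1,[20,31,0],4],[1,[20,31,0],4],[1,[6,7,0],1.3]]'; python3 -c "
from h import *;st()"
```

```text
clock: 0.93
tcp_pos: [0.3805, -0.3128, 0.2333]
eef_rot: [-0.334, 0.624, -0.623, 0.333]
wrist_force: [1.4, -0.5, -0.2]
opening: 0.087
clock: 1.77
tcp_pos: [0.5677, -0.0212, 0.2335]
eef_rot: [-0.516, 0.483, -0.481, 0.519]
wrist_force: [-0.3, 0.9, 0.5]
opening: 0.0866
t 1.77 tcp [567.7 -21.2 233.5] open 86.6 jawyaw 4.02 down [ 0.001  0.005 -1.   ] F [-0.27  0.92  0.47] j [ 0.62  0.21 -0.71  1.64  0.13  1.34 -0.04]
```

```bash
python3 -m crank '[[1,[19,25,0],4],[1,[0,0,-40],0],[1,[0,0,-30],0],[1,[0,0,0],0],[1,[0,0,0],0],[1,[0,0,0],0]]'
python3 - <<'E'
from h import *
st();b=cam('top');a=cam('scene')
def c(d,x0,y0,w,h,s): return cv2.resize(d['image'][y0:y0+h,x0:x0+w,::-1],None,fx=s,fy=s,interpolation=cv2.INTER_CUBIC)
cv2.imwrite('pics/c2.png',np.hstack([c(b,240,100,120,120,3.3),c(a,255,150,120,120,3.3)]))
E
```

```text
clock: 2.27
tcp_pos: [0.5858, -0.004, 0.165]
eef_rot: [-0.531, 0.467, -0.467, 0.531]
wrist_force: [0.3, 0.0, -0.0]
opening: 0.0871
t 2.27 tcp [585.8  -4.  165. ] open 87.1 jawyaw 7.34 down [ 0.002 -0.    -1.   ] F [ 0.28  0.03 -0.05] j [ 0.57  0.3  -0.72  1.69  0.21  1.23 -0.07]
```

View pics/c2.png

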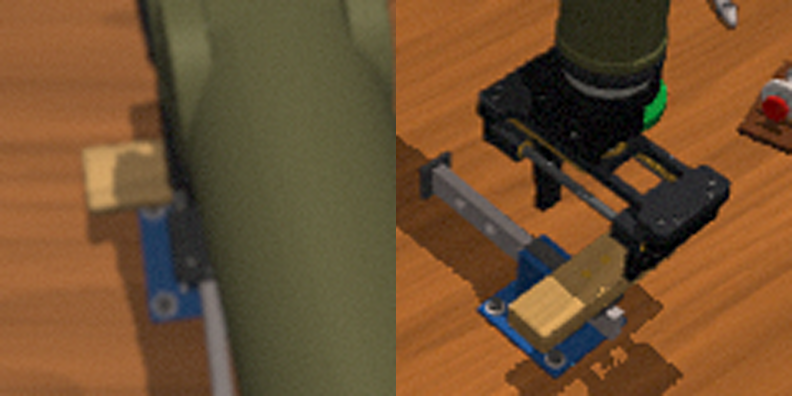

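The board sits between the fingers, so I'll lower and grip it.

```bash
python3 -m crank '[[1,[0,0,-30],0],[1,[0,0,-22],0],[1,[0,0,-10],0],[0.6,[0,0,0],0],[0.4,[0,0,0],0],[0.4,[0,0,0],0],[0.4,[0,0,0],0],[0.4,[0,0,0],0],[0.4,[0,0,0],0]]' 20;python3 -c "
from h import *;st()"
```

```text
clock: 3.12
tcp_pos: [0.5857, -0.0036, 0.1025]
eef_rot: [-0.531, 0.466, -0.467, 0.531]
wrist_force: [-0.5, -0.6, -0.6]
opening: 0.0552
t 3.12 tcp [585.7  -3.6 102.5] open 55.2 jawyaw 7.39 down [ 0.002 -0.    -1.   ] F [-0.46 -0.62 -0.58] j [ 0.54  0.36 -0.7   1.75  0.26  1.12 -0.11]
```

```bash
python3 -m crank '[[0.4,[0,0,0],0],[0.4,[0,0,0],0],[0.4,[0,0,0],0],[0.4,[0,0,0],0]]' 20;python3 -c "
from h import *;st()"
```

```text
clock: 3.45
tcp_pos: [0.5863, -0.0035, 0.1023]
eef_rot: [-0.53, 0.466, -0.467, 0.532]
wrist_force: [3.6, -0.2, 0.7]
opening: 0.0445
t 3.45 tcp [586.3  -3.5 102.3] open 44.5 jawyaw 7.38 down [ 0.003  0.    -1.   ] F [ 3.57 -0.19  0.7 ] j [ 0.54  0.37 -0.7   1.75  0.26  1.12 -0.11]
```

```bash
python3 -m crank '[[0.4,[0,0,0],0],[0.4,[10,1.3,0],0],[0.4,[10,1.3,0],0],[0.4,[10,1.3,0],0],[0.4,[10,1.3,0],0],[0.4,[10,1.3,0],0],[0.4,[10,1.3,0],0],[0.4,[9,1.2,0],0],[0.4,[0,0,0],0],[0.4,[0,0,0],0]]'
python3 - <<'E'
from h import *
st();b=cam('top');a=cam('scene')
def c(d,x0,y0,w,h,s): return cv2.resize(d['image'][y0:y0+h,x0:x0+w,::-1],None,fx=s,fy=s,interpolation=cv2.INTER_CUBIC)
cv2.imwrite('pics/c3.png',c(a,255,185,100,75,8))
E
```

```text
clock: 4.28
tcp_pos: [0.655, 0.005, 0.1021]
eef_rot: [0.531, -0.467, 0.467, -0.531]
wrist_force: [3.3, -0.4, 4.4]
opening: 0.0438
t 4.28 tcp [655.    5.  102.1] open 43.8 jawyaw 7.37 down [ 0.    -0.001 -1.   ] F [ 3.31 -0.37  4.44] j [ 0.45  0.51 -0.66  1.57  0.33  1.18 -0.15]
```

View pics/c3.png

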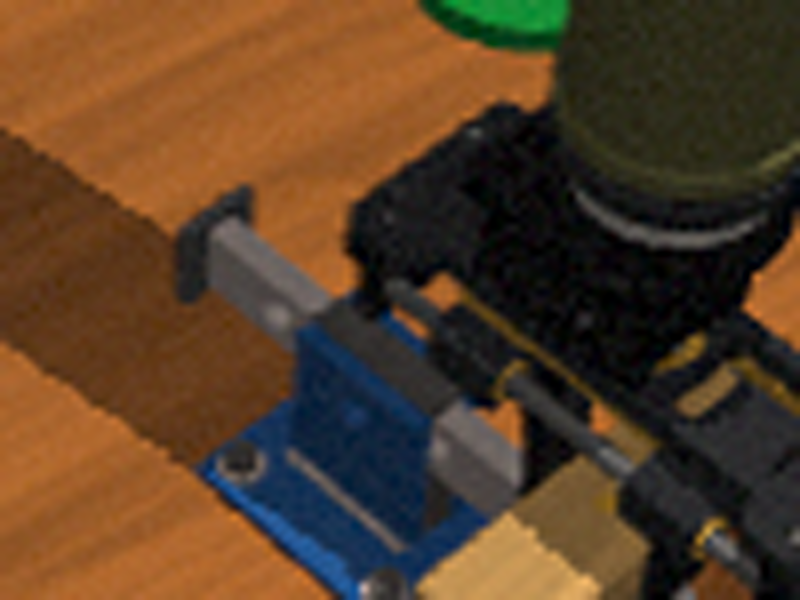

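Run:
```python
from h import *
np.set_printoptions(precision=4,suppress=True)
a=load('scene')
P=lambda u,v:(u/8+255,v/8+185)
w=np.radians(7.5);X=np.array([np.cos(w),np.sin(w),0]);Y=np.array([-np.sin(w),np.cos(w),0]);O=np.array([.5444,-.0010,0])
def loc(p):p=p-O;return np.c_[p@X,p@Y,p[:,2]]
uv=[P(*p) for p in[(277,318),(440,447),(355,410),(297,330),(437,425),(292,450),(427,535),(248,230)]]
print(loc(at(a,uv,[.0622,.0622,.060,.078,.078,.008,.008,.068])))
for yaw in(7.5,): 
    for s in(0.,):
        pts=[O+X*x+Y*y+np.array([0,0,z]) for x,y,z in[(-.03,-.0155,.078),(.03,-.0155,.078),(0,-.0155,.06),(-.04,-.006,.0622),(.04,-.006,.0622),(-.05,-.045,.008)]]
        print((proj(a,pts)-[255,185])*8)
```

```text
[[-0.0442 -0.0077  0.0622]
 [ 0.0359 -0.0062  0.0622]
 [ 0.0032 -0.0152  0.06  ]
 [-0.0265 -0.0155  0.078 ]
 [ 0.0362 -0.0095  0.078 ]
 [-0.0264 -0.0153  0.008 ]
 [ 0.0342 -0.0063  0.008 ]
 [-0.0779  0.0099  0.068 ]]
[[290.1144 324.2762]
 [411.6767 423.9114]
 [348.0159 405.2383]
 [288.5304 322.2579]
 [448.8688 453.6392]
 [189.1182 456.1031]]
```

Relative to the cheek hole, the bar's middle hole is about 7.5–8 mm short. The scene camera reads about 4 mm high in x, but that cancels in the difference. I'll slide it 8 mm more and check again.

```bash
python3 -m crank '[[0.4,[4,0.5,0],0],[0.4,[4,0.5,0],0],[0.4,[0,0,0],0],[0.4,[0,0,0],0]]'
python3 - <<'E'
from h import *
st();a=cam('scene')
crop(a,280,205,340,250,'c4',13)
E
```

```text
clock: 4.72
tcp_pos: [0.6616, 0.0058, 0.1021]
eef_rot: [0.532, -0.467, 0.467, -0.53]
wrist_force: [-1.5, -1.2, 6.8]
opening: 0.0439
t 4.72 tcp [661.6   5.8 102.1] open 43.9 jawyaw 7.36 down [-0.001 -0.001 -1.   ] F [-1.47 -1.22  6.8 ] j [ 0.44  0.52 -0.66  1.55  0.34  1.19 -0.15]
```

View pics/c4.png

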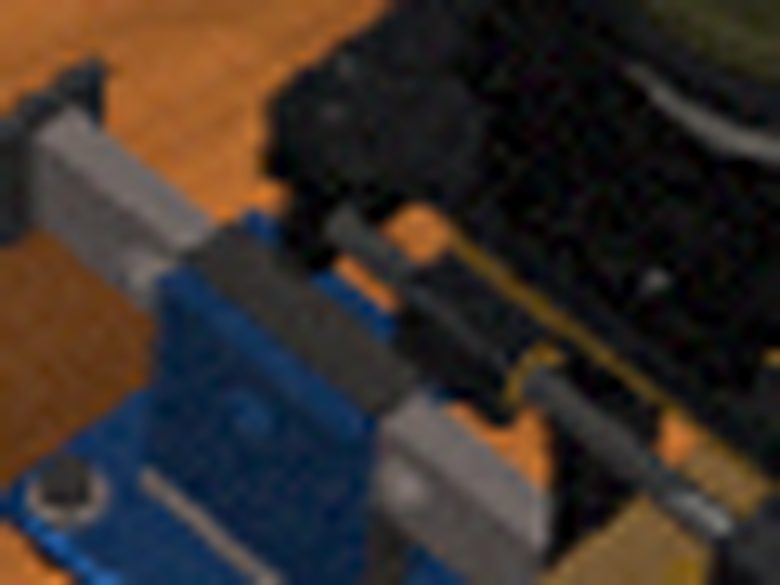

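Run:
```python
from h import *
np.set_printoptions(precision=4,suppress=True)
a=load('scene')
w=np.radians(7.5);X=np.array([np.cos(w),np.sin(w),0]);Y=np.array([-np.sin(w),np.cos(w),0]);O=np.array([.5444,-.0010,0])
def loc(p):p=p-O;return np.c_[p@X,p@Y,p[:,2]]
uv=[(u/13+280,v/13+205) for u,v in[(140,270),(405,482),(252,412),(165,285),(378,430),(372,425)]]
print(loc(at(a,uv,[.0622,.0622,.060,.078,.078,.078])))
for xo in(.002,.0035):
  for r in(-.003,0,.003):
    pts=[O+X*(x+xo)+Y*y+np.array([0,0,z]) for x,y,z in[(0,-.0155,.06),(-.04+r,-.006,.0622),(.04+r,-.006,.0622),(-.03,-.0155,.078),(.03,-.0155,.078)]]
    print(xo,r,((proj(a,pts)-[280,205])*13).round().tolist())
```

```text
[[-0.0393 -0.0079  0.0622]
 [ 0.041  -0.0068  0.0622]
 [ 0.0043 -0.0163  0.06  ]
 [-0.0237 -0.016   0.078 ]
 [ 0.0351 -0.0104  0.078 ]
 [ 0.0333 -0.0104  0.078 ]]
0.002 -0.003 [[247.0, 404.0], [141.0, 261.0], [401.0, 474.0], [153.0, 272.0], [351.0, 434.0]]
0.002 0 [[247.0, 404.0], [150.0, 269.0], [411.0, 483.0], [153.0, 272.0], [351.0, 434.0]]
0.002 0.003 [[247.0, 404.0], [160.0, 277.0], [421.0, 491.0], [153.0, 272.0], [351.0, 434.0]]
0.0035 -0.003 [[252.0, 408.0], [145.0, 265.0], [406.0, 479.0], [158.0, 276.0], [356.0, 439.0]]
0.0035 0 [[252.0, 408.0], [155.0, 273.0], [416.0, 487.0], [158.0, 276.0], [356.0, 439.0]]
0.0035 0.003 [[252.0, 408.0], [164.0, 281.0], [426.0, 495.0], [158.0, 276.0], [356.0, 439.0]]
```

```bash
python3 -m crank '[[0.4,[3,0.4,0],0],[0.4,[0,0,0],0],[0.4,[0,0,0],0],[0.4,[0,0,0],0]]'
python3 - <<'E'
from h import *
st();a=cam('scene')
crop(a,280,205,340,250,'c5',13)
E
```

```text
clock: 5.1
tcp_pos: [0.6642, 0.0062, 0.1021]
eef_rot: [0.532, -0.467, 0.467, -0.53]
wrist_force: [-2.0, -0.8, 7.2]
opening: 0.0436
t 5.10 tcp [664.2   6.2 102.1] open 43.6 jawyaw 7.36 down [-0.002 -0.001 -1.   ] F [-2.04 -0.84  7.2 ] j [ 0.44  0.53 -0.66  1.54  0.34  1.19 -0.15]
```

View pics/c5.png

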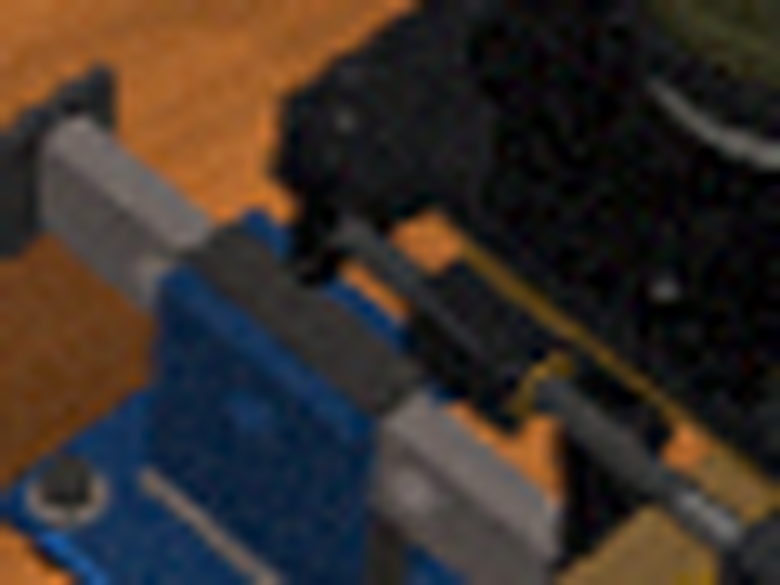

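The middle hole now lines up: the right bar hole is at (415,492) against a predicted (416,487). I'll release, rise and go above the pin.

```bash
python3 -m crank '[[1,[0,0,0],0],[1,[0,0,0],0],[1,[0,0,0],0],[1,[0,0,0],0],[1,[0,0,20],0],[1,[0,0,40],0],[1,[0,0,40],0],[0.46,[-16,29,0],-7],[0.46,[-16,29,0],-7],[0.46,[-16,29,0],-7]]'
python3 -m crank '[[0.46,[-16,29,0],-7],[0.46,[-16,29,0],-7],[0.46,[-16,29,0],-7],[0.46,[-16,29,0],-7],[0.46,[-16,29,0],-7],[0.46,[-16,29,0],-7],[0.46,[-16,29,0],-7],[0.46,[-14,28,0],-5.4],[0.46,[0,0,0],0],[0.46,[0,0,0],0]]'
python3 - <<'E'
from h import *
st()
E
```

```text
clock: 5.98
tcp_pos: [0.6166, 0.0946, 0.2021]
eef_rot: [-0.435, 0.557, -0.557, 0.435]
wrist_force: [0.7, 1.1, -0.7]
opening: 0.0739
clock: 6.82
tcp_pos: [0.489, 0.3273, 0.2014]
eef_rot: [-0.137, 0.694, -0.694, 0.137]
wrist_force: [0.1, -1.1, 0.5]
opening: 0.0403
t 6.82 tcp [489.  327.3 201.4] open 40.3 jawyaw -67.66 down [-0.001  0.    -1.   ] F [ 0.12 -1.06  0.5 ] j [-0.06  0.27 -0.68  1.63  0.18  1.3  -1.95]
```

```bash
python3 -m crank '[[0.46,[1,-3,-35],-0.3],[0.46,[0,0,-40],0],[0.46,[0,0,-38],0],[0.46,[0,0,0],0],[0.46,[0,0,0],0]]'
python3 - <<'E'
from h import *
o=st();a=cam('scene');b=cam('top')
def c(d,x0,y0,w,h,s): return cv2.resize(d['image'][y0:y0+h,x0:x0+w,::-1],None,fx=s,fy=s,interpolation=cv2.INTER_CUBIC)
p=o['tcp_pos'];tip=p-[0,0,.011]
z=Ro.from_quat(o['eef_rot']).as_matrix()[:,2]
print(proj(a,[tip,tip+z*.02,tip-z*.02]).round(1),proj(b,[tip]).round(1))
cv2.imwrite('pics/c6.png',np.hstack([c(a,345,140,70,75,8)]))
E
```

```text
clock: 7.23
tcp_pos: [0.4915, 0.3195, 0.0869]
eef_rot: [0.134, -0.694, 0.695, -0.131]
wrist_force: [0.0, -0.5, -0.8]
opening: 0.0401
t 7.23 tcp [491.5 319.5  86.9] open 40.1 jawyaw -68.38 down [-0.004 -0.003 -1.   ] F [ 0.01 -0.47 -0.79] j [-0.08  0.38 -0.64  1.76  0.25  1.09 -2.  ]
[[371.6 173.4]
 [369.1 177. ]
 [374.1 169.8]] [[165.6 192.8]]
```

View pics/c6.png

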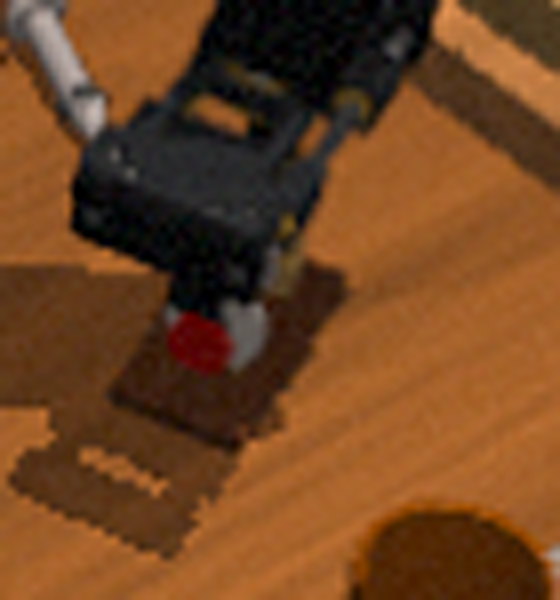

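Run:
```python
from h import *
a=load('scene')
st()
f=lambda u,v:(u/8+345,v/8+140)
B=at(a,[f(200,343)],.04)[0]; print('button',B)
u=np.array([-.375,.927,0]);l=np.array([.927,.375,0])
g=B+u*.011; print('grip(scene)',g)
# pad tip back face predicted from TCP if axis aligned: rel to scene pin
for lat in(-.004,0,.004):
  for al in (-.035,-.02): print(lat,al,((proj(a,[np.r_[(g+l*lat+u*(al-.005))[:2],.076]])-[345,140])*8).round())
```

```text
t 7.33 tcp [493.8 322.2  90.8] open 40.0 jawyaw -68.36 down [ 0.003  0.001 -1.   ] F [0.12 0.42 0.47] j [-0.08  0.37 -0.65  1.75  0.25  1.09 -2.  ]
button [0.49714532 0.31520035 0.04      ]
grip(scene) [0.49302032 0.32539735 0.04      ]
-0.004 -0.035 [[176. 318.]]
-0.004 -0.02 [[192. 296.]]
0 -0.035 [[186. 322.]]
0 -0.02 [[201. 299.]]
0.004 -0.035 [[195. 326.]]
0.004 -0.02 [[210. 303.]]
```

```bash
python3 -m crank '[[0.46,[0,0,0],0],[0.46,[0,0,0],0],[0.46,[0,0,0],0]]' 20
python3 - <<'E'
from h import *
st();a=cam('scene');st()
E
```

```text
clock: 7.58
tcp_pos: [0.4932, 0.3225, 0.0905]
eef_rot: [-0.132, 0.695, -0.694, 0.134]
wrist_force: [0.3, 0.4, -0.8]
opening: 0.0399
t 7.58 tcp [493.2 322.5  90.5] open 39.9 jawyaw -68.32 down [ 0.003  0.001 -1.   ] F [ 0.35  0.38 -0.78] j [-0.08  0.37 -0.65  1.76  0.25  1.09 -2.01]
t 7.63 tcp [492.9 322.3  90.1] open 40.0 jawyaw -68.31 down [ 0.002  0.001 -1.   ] F [-0.12  0.1   0.43] j [-0.08  0.37 -0.65  1.76  0.25  1.09 -2.01]
```

```bash
python3 -m crank '[[0.46,[-3,2,0],0.3],[0.46,[0,0,-11],0],[0.46,[0,0,-10],0],[0.46,[0,0,-10],0],[0.46,[0,0,0],0],[0.46,[0,0,0],0],[0.46,[0,0,0],0]]' 20
python3 - <<'E'
from h import *
st()
E
```

```text
clock: 8.22
tcp_pos: [0.489, 0.3237, 0.057]
eef_rot: [0.135, -0.694, 0.694, -0.135]
wrist_force: [-0.1, -0.7, 4.5]
opening: 0.0402
t 8.22 tcp [489.  323.7  57. ] open 40.2 jawyaw -68.01 down [-0.001 -0.    -1.   ] F [-0.1  -0.68  4.51] j [-0.1   0.41 -0.63  1.78  0.28  1.04 -2.03]
```

```bash
python3 -m crank '[[0.46,[0,0,3],0],[0.46,[0,0,0],0],[0.46,[0,0,0],0],[0.46,[0,0,0],0]]' 20
python3 - <<'E'
from h import *
st();a=cam('scene');st()
E
```

```text
clock: 8.55
tcp_pos: [0.4888, 0.3236, 0.06]
eef_rot: [0.135, -0.694, 0.694, -0.135]
wrist_force: [-0.6, -0.6, 0.4]
opening: 0.0402
t 8.55 tcp [488.8 323.6  60. ] open 40.2 jawyaw -68.01 down [-0.001 -0.    -1.   ] F [-0.58 -0.56  0.38] j [-0.1   0.41 -0.64  1.78  0.28  1.04 -2.02]
t 8.60 tcp [488.9 323.7  60.1] open 40.1 jawyaw -68.01 down [-0.001 -0.    -1.   ] F [-0.52 -0.84 -0.01] j [-0.1   0.41 -0.64  1.78  0.28  1.04 -2.02]
```

```bash
python3 -m crank '[[0.15,[0,0,0],0],[0.15,[0,0,0],0],[0.15,[0,0,0],0],[0.15,[0,0,0],0],[0.15,[0,0,0],0],[0.15,[0,0,0],0],[0.15,[0,0,0],0],[0.15,[0,0,0],0]]' 22
python3 - <<'E'
from h import *
st()
E
```

```text
clock: 9.27
tcp_pos: [0.489, 0.3239, 0.0605]
eef_rot: [0.135, -0.694, 0.694, -0.135]
wrist_force: [-0.2, -0.4, -0.9]
opening: 0.0174
t 9.27 tcp [489.  323.9  60.5] open 17.4 jawyaw -68.01 down [-0. -0. -1.] F [-0.23 -0.37 -0.91] j [-0.1   0.41 -0.64  1.78  0.28  1.04 -2.02]
```

```bash
python3 -m crank '[[0.15,[0,0,5],0],[0.15,[0,0,10],0],[0.15,[0,0,20],0],[0.15,[0,0,30],0],[0.15,[0,0,30],0],[0.15,[0,0,20],0],[0.15,[0,0,0],0],[0.15,[0,0,0],0]]' 22
python3 - <<'E'
from h import *
o=st();a=cam('scene');b=cam('top')
def c(d,x0,y0,w,h,s): return cv2.resize(d['image'][y0:y0+h,x0:x0+w,::-1],None,fx=s,fy=s,interpolation=cv2.INTER_CUBIC)
cv2.imwrite('pics/c7.png',np.hstack([c(a,330,90,95,110,5),c(b,110,165,63,110,5)]))
E
```

```text
clock: 9.93
tcp_pos: [0.4898, 0.3243, 0.1774]
eef_rot: [-0.134, 0.694, -0.694, 0.136]
wrist_force: [0.7, -0.3, -3.3]
opening: 0.0175
t 9.93 tcp [489.8 324.3 177.4] open 17.5 jawyaw -68.02 down [ 0.003  0.001 -1.   ] F [ 0.68 -0.29 -3.28] j [-0.06  0.29 -0.67  1.67  0.19  1.25 -1.96]
```

View pics/c7.png

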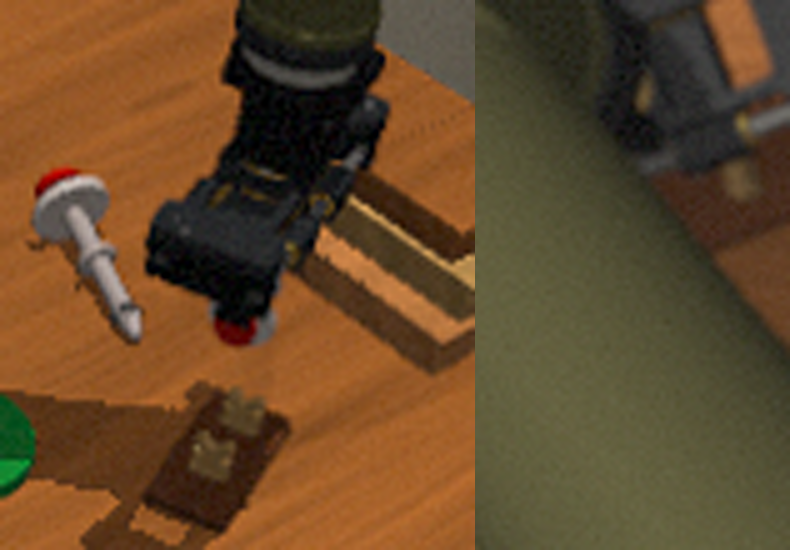

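The pin is lifted cleanly out of its cradle: the button is under the fingers at crop (235,330), and both V posts are empty. I'll carry it to in front of the right cheek.

```bash
python3 -m crank '[[0.15,[3,-15,0],-1],[0.15,[5.5,-35,0],-1.2],[0.15,[5.5,-35,0],-1.2],[0.15,[5.5,-35,0],-1.2],[0.15,[5.5,-35,0],-1.2],[0.15,[5.5,-35,0],-1.2],[0.15,[5.5,-35,0],-1.2],[0.15,[5.5,-35,0],-1.2],[0.15,[5.5,-35,0],-1.2],[0.15,[5.5,-35,0],-1.2]]' 22
python3 -m crank '[[0.15,[5.5,-35,0],-1.2],[0.15,[5.5,-35,0],-1.2],[0.15,[5.5,-30,0],-0.4],[0.15,[5,-30,0],0],[0.15,[0,0,-30],0],[0.15,[0,0,-30],0],[0.15,[0,0,-20],0],[0.15,[0,0,0],0],[0.15,[0,0,0],0],[0.15,[0,0,0],0]]' 22
python3 - <<'E'
from h import *
o=st()
E
```

```text
clock: 10.87
tcp_pos: [0.5403, -0.0094, 0.1743]
eef_rot: [0.063, -0.704, 0.704, -0.061]
wrist_force: [0.5, 0.6, -1.5]
opening: 0.0173
clock: 11.7
tcp_pos: [0.5634, -0.1367, 0.0964]
eef_rot: [0.045, -0.706, 0.706, -0.046]
wrist_force: [-0.2, 0.3, -1.5]
opening: 0.0176
t 11.70 tcp [ 563.4 -136.7   96.4] open 17.6 jawyaw -82.64 down [ 0.001 -0.    -1.   ] F [-0.21  0.26 -1.48] j [ 0.49  0.3  -0.34  1.78  0.11  1.08 -1.34]
```

```bash
python3 -m crank '[[0.15,[0,0,-10],0],[0.15,[0,0,-6],0],[0.15,[0,0,0],0],[0.15,[0,0,0],0],[0.15,[0,0,0],0]]' 22
python3 - <<'E'
from h import *
o=st();a=cam('scene');b=cam('top')
w=np.radians(7.4);X=np.array([np.cos(w),np.sin(w),0]);Y=np.array([-np.sin(w),np.cos(w),0]);O=np.array([.546,-.0010,.06])
print(proj(a,[O-Y*.0155,O-Y*.1355]).round(),proj(b,[O-Y*.0155,O-Y*.1355]).round())
def c(d,x0,y0,w,h,s): return cv2.resize(d['image'][y0:y0+h,x0:x0+w,::-1],None,fx=s,fy=s,interpolation=cv2.INTER_CUBIC)
cv2.imwrite('pics/c8.png',np.hstack([c(a,230,200,75,90,6.6),c(b,292,145,45,90,6.6)]))
E
```

```text
clock: 12.12
tcp_pos: [0.5633, -0.1361, 0.0799]
eef_rot: [0.045, -0.706, 0.706, -0.046]
wrist_force: [-0.2, -0.3, -1.2]
opening: 0.0173
t 12.12 tcp [ 563.3 -136.1   79.9] open 17.3 jawyaw -82.60 down [ 0. -0. -1.] F [-0.15 -0.29 -1.23] j [ 0.48  0.32 -0.34  1.79  0.12  1.05 -1.34]
[[299. 236.]
 [267. 260.]] [[308. 171.]
 [357. 165.]]
```

View pics/c8.png

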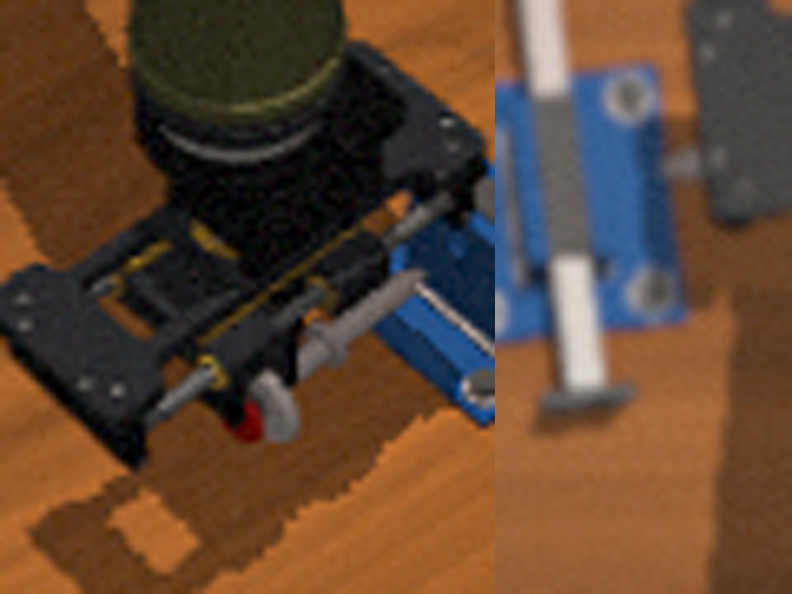

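Run:
```python
from h import *
np.set_printoptions(precision=4,suppress=True)
a=load('scene');b=load('top')
T=lambda u,v:((u-495)/6.6+292,v/6.6+145); S=lambda u,v:(u/6.6+230,v/6.6+200)
e=at(b,[T(657,65),T(688,318)],.008);v=e[1]-e[0];print('edge',e,np.linalg.norm(v))
bo=at(b,[T(628,97),T(654,292)],.012);print('bolts',bo)
d=-v;yaw=np.arctan2(d[1],d[0]);print('yaw',np.degrees(yaw),np.degrees(np.arctan2(*(bo[0]-bo[1])[1::-1])))
w=np.radians(7.4);X=np.array([np.cos(w),np.sin(w),0]);Y=np.array([-np.sin(w),np.cos(w),0])
print('O from edge',e.mean(0)+Y*.045)
sl=at(b,[T(557,95),T(570,253)],.078);print('slab',sl,sl.mean(0),np.linalg.norm(sl[0]-sl[1]))
O=e.mean(0)+Y*.045;O[2]=0
loc=lambda p:np.c_[(p-O)@X,(p-O)@Y,p[:,2]]
print('slab loc',loc(sl),'bolts',loc(bo))
print('nose top loc',loc(at(b,[T(668,168)],.06)))
hs=at(a,[S(458,243)],.06)
print('hole scene loc',loc(hs))
for z in(.054,.057,.06,.063):print(z,'nose scene rel hole',loc(at(a,[S(423,275)],z))-loc(hs))
print('collar',loc(at(a,[S(328,342)],.06))-loc(hs),'button/flange',loc(at(a,[S(278,408)],.06))-loc(hs))
```

```text
edge [[ 0.5976 -0.0405  0.008 ]
 [ 0.5003 -0.0525  0.008 ]] 0.09805230603930398
bolts [[ 0.5845 -0.0292  0.012 ]
 [ 0.5097 -0.0393  0.012 ]]
yaw 7.023803501572074 7.668196415454481
O from edge [ 0.5432 -0.0019  0.008 ]
slab [[ 0.5727  0.0001  0.078 ]
 [ 0.5158 -0.0048  0.078 ]] [ 0.5443 -0.0023  0.078 ] 0.0571623508752155
slab loc [[ 0.0296 -0.0018  0.078 ]
 [-0.0275  0.0007  0.078 ]] bolts [[ 0.0374 -0.0324  0.012 ]
 [-0.038  -0.0328  0.012 ]]
nose top loc [[ 0.0012 -0.0396  0.06  ]]
hole scene loc [[ 0.006  -0.0158  0.06  ]]
0.054 nose scene rel hole [[-0.001  -0.0195 -0.006 ]]
0.057 nose scene rel hole [[ 0.0005 -0.0211 -0.003 ]]
0.06 nose scene rel hole [[ 0.0021 -0.0228  0.    ]]
0.063 nose scene rel hole [[ 0.0036 -0.0244  0.003 ]]
collar [[ 0.0002 -0.0756  0.    ]] button/flange [[ 0.0104 -0.1127  0.    ]]
```

```bash
python3 -m crank '[[0.15,[-1,0,0],0],[0.15,[-1,7,0],0],[0.15,[-1,8,0],0],[0.15,[0,0,0],0],[0.15,[0,0,0],0],[0.15,[0,0,0],0]]' 22
python3 - <<'E'
from h import *
o=st();a=cam('scene');b=cam('top')
def c(d,x0,y0,w,h,s): return cv2.resize(d['image'][y0:y0+h,x0:x0+w,::-1],None,fx=s,fy=s,interpolation=cv2.INTER_CUBIC)
cv2.imwrite('pics/c9.png',np.hstack([c(a,262,212,50,54,10),c(b,292,145,30,54,10)]))
E
```

```text
clock: 12.72
tcp_pos: [0.5601, -0.121, 0.0796]
eef_rot: [0.046, -0.705, 0.706, -0.046]
wrist_force: [-0.6, -0.7, -3.0]
opening: 0.0175
t 12.72 tcp [ 560.1 -121.    79.6] open 17.5 jawyaw -82.57 down [ 0. -0. -1.] F [-0.6  -0.75 -2.97] j [ 0.47  0.31 -0.35  1.81  0.12  1.05 -1.37]
```

View pics/c9.png

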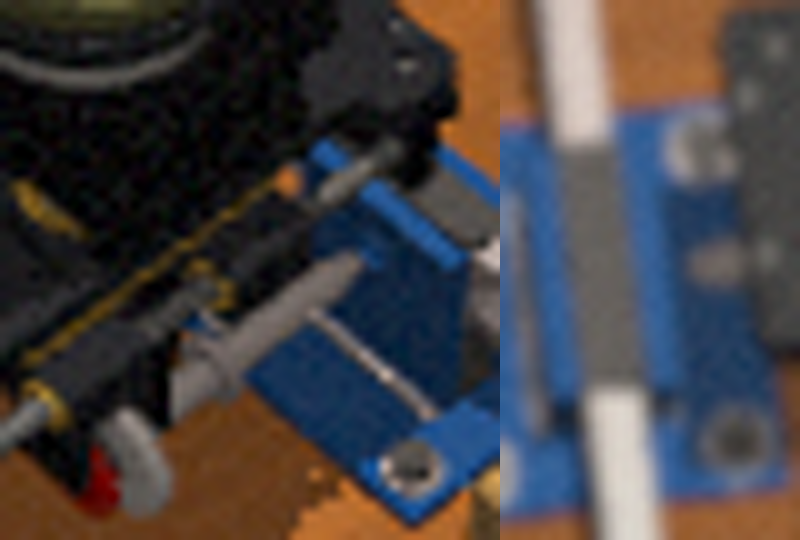

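Run:
```python
from h import *
np.set_printoptions(precision=4,suppress=True)
a=load('scene');b=load('top')
T=lambda u,v:((u-500)/10+292,v/10+145); S=lambda u,v:(u/10+262,v/10+212)
w=np.radians(7.4);X=np.array([np.cos(w),np.sin(w),0]);Y=np.array([-np.sin(w),np.cos(w),0])
O=np.array([.5435,-.0019,0])
loc=lambda p:np.c_[(p-O)@X,(p-O)@Y,p[:,2]]
print('slab top',loc(at(b,[T(586,145),T(610,385),T(640,118),T(668,388)],.078)))
print('bolts',loc(at(b,[T(702,148),T(738,438)],.012)))
print('nose top',loc(at(b,[T(690,262),T(720,262)],.06)))
h=loc(at(a,[S(373,247)],.06))
for z in(.056,.058,.06,.062):print(z,'nose',loc(at(a,[S(360,260)],z))-h,'collar',loc(at(a,[S(217,360)],z))-h)
```

```text
slab top [[ 0.0292  0.0001  0.078 ]
 [-0.0281  0.0016  0.078 ]
 [ 0.0341 -0.0134  0.078 ]
 [-0.0305 -0.0119  0.078 ]]
bolts [[ 0.0368 -0.0324  0.012 ]
 [-0.0371 -0.0321  0.012 ]]
nose top [[ 0.0013 -0.0222  0.06  ]
 [ 0.0004 -0.0293  0.06  ]]
0.056 nose [[-0.0013 -0.0036 -0.004 ]] collar [[-0.0034 -0.0569 -0.004 ]]
0.058 nose [[-0.0002 -0.0048 -0.002 ]] collar [[-0.0023 -0.0579 -0.002 ]]
0.06 nose [[ 0.0008 -0.0059  0.    ]] collar [[-0.0013 -0.0589  0.    ]]
0.062 nose [[ 0.0018 -0.007   0.002 ]] collar [[-0.0002 -0.06    0.002 ]]
```

Nose and hole agree within about 1 mm in both views: the nose tip is at (362,262) and the hole at (373,247) in the scene crop, about 6 mm from the face. I'll insert slowly and watch the force.

```bash
python3 -m crank '[[0.15,[-0.9,3,0],0],[0.15,[-0.4,3,0],0],[0.15,[-0.4,3,0],0],[0.15,[-0.4,3,0],0],[0.15,[0,0,0],0],[0.15,[0,0,0],0]]' 22
python3 - <<'E'
from h import *
o=st()
E
```

```text
clock: 13.32
tcp_pos: [0.558, -0.1088, 0.0796]
eef_rot: [0.046, -0.706, 0.706, -0.046]
wrist_force: [-0.1, 0.5, -1.9]
opening: 0.0171
t 13.32 tcp [ 558.  -108.8   79.6] open 17.1 jawyaw -82.57 down [ 0. -0. -1.] F [-0.11  0.45 -1.87] j [ 0.46  0.3  -0.36  1.82  0.12  1.04 -1.39]
```

Nose is in about 6 mm with no resistance. Continuing in small steps.

```bash
python3 -m crank '[[0.15,[-0.3,2,0],0],[0.15,[-0.3,2,0],0],[0.15,[0,0,0],0]]' 22
python3 -m crank '[[0.15,[-0.3,2,0],0],[0.15,[-0.3,2,0],0],[0.15,[0,0,0],0]]' 22
python3 -c "
from h import *;st()"
```

```text
clock: 13.57
tcp_pos: [0.5574, -0.1046, 0.0796]
eef_rot: [-0.046, 0.706, -0.706, 0.046]
wrist_force: [0.6, 0.7, -2.0]
opening: 0.0173
clock: 13.82
tcp_pos: [0.5569, -0.1005, 0.0797]
eef_rot: [-0.046, 0.706, -0.706, 0.046]
wrist_force: [1.0, -0.3, -2.5]
opening: 0.0172
t 13.82 tcp [ 556.9 -100.5   79.7] open 17.2 jawyaw -82.58 down [ 0.  0. -1.] F [ 1.01 -0.29 -2.45] j [ 0.45  0.29 -0.36  1.83  0.12  1.04 -1.4 ]
```

```bash
for i in 1; do python3 -m crank '[[0.15,[-0.25,2,0],0],[0.15,[-0.25,2,0],0],[0.15,[0,0,0],0]]' 22; done
python3 -m crank '[[0.15,[-0.25,2,0],0],[0.15,[-0.25,2,0],0],[0.15,[0,0,0],0]]' 22
```

```text
clock: 14.07
tcp_pos: [0.5566, -0.0969, 0.0799]
eef_rot: [0.045, -0.706, 0.706, -0.046]
wrist_force: [-0.5, -1.2, -0.5]
opening: 0.0175
clock: 14.32
tcp_pos: [0.5562, -0.0937, 0.0801]
eef_rot: [0.045, -0.705, 0.706, -0.046]
wrist_force: [1.1, -1.8, -0.6]
opening: 0.0171
```

```bash
python3 -m crank '[[0.15,[-0.25,2,0],0],[0.15,[-0.25,2,0],0],[0.15,[0,0,0],0]]' 22
python3 -m crank '[[0.15,[-0.25,2,0],0],[0.15,[0,0,0],0]]' 22
```

```text
clock: 14.57
tcp_pos: [0.5558, -0.0902, 0.08]
eef_rot: [0.045, -0.705, 0.706, -0.046]
wrist_force: [1.5, -5.0, 1.4]
opening: 0.0172
clock: 14.73
tcp_pos: [0.5555, -0.0881, 0.08]
eef_rot: [0.045, -0.705, 0.706, -0.046]
wrist_force: [1.9, -4.4, 0.8]
opening: 0.0172
```

```bash
python3 -m crank '[[0.15,[-0.25,2,0],0],[0.15,[-0.25,2,0],0],[0.15,[-0.25,2,0],0],[0.15,[0,0,0],0]]' 22
python3 -m crank '[[0.15,[-0.25,2,0],0],[0.15,[-0.25,2,0],0],[0.15,[-0.25,2,0],0],[0.15,[0,0,0],0]]' 22
```

```text
clock: 15.07
tcp_pos: [0.5547, -0.0819, 0.08]
eef_rot: [0.045, -0.705, 0.706, -0.046]
wrist_force: [0.7, -4.6, 2.0]
opening: 0.0177
clock: 15.4
tcp_pos: [0.554, -0.0761, 0.0802]
eef_rot: [0.045, -0.705, 0.706, -0.046]
wrist_force: [0.3, -4.3, 1.9]
opening: 0.0174
```

```bash
python3 -c "
from h import *;st()"
```

```text
t 15.40 tcp [554.  -76.1  80.2] open 17.4 jawyaw -82.63 down [ 0.001 -0.001 -1.   ] F [ 0.28 -4.32  1.94] j [ 0.42  0.28 -0.38  1.84  0.12  1.04 -1.45]
```

Sliding well at 4–5 N. About 12 mm to go.

```bash
python3 -m crank '[[0.15,[-0.25,2,0],0],[0.15,[-0.25,2,0],0],[0.15,[-0.25,2,0],0],[0.15,[0,0,0],0]]' 22
python3 -m crank '[[0.15,[-0.25,2,0],0],[0.15,[0,0,0],0]]' 22
python3 -m crank '[[0.15,[-0.2,1.5,0],0],[0.15,[0,0,0],0]]' 22
```

```text
clock: 15.73
tcp_pos: [0.5532, -0.0699, 0.0802]
eef_rot: [0.045, -0.705, 0.706, -0.046]
wrist_force: [1.2, -4.9, 2.4]
opening: 0.0173
clock: 15.9
tcp_pos: [0.553, -0.0678, 0.0802]
eef_rot: [0.045, -0.705, 0.706, -0.046]
wrist_force: [1.3, -4.8, 3.8]
opening: 0.0173
clock: 16.07
tcp_pos: [0.5528, -0.0663, 0.0802]
eef_rot: [0.045, -0.705, 0.706, -0.046]
wrist_force: [0.6, -5.9, 2.8]
opening: 0.0175
```

```bash
python3 -m crank '[[0.15,[-0.1,1,0],0],[0.15,[0,0,0],0]]' 22
python3 -m crank '[[0.15,[-0.1,1,0],0],[0.15,[0,0,0],0]]' 22
python3 -m crank '[[0.15,[-0.1,1,0],0],[0.15,[0,0,0],0]]' 22
```

```text
clock: 16.23
tcp_pos: [0.5527, -0.0654, 0.0802]
eef_rot: [0.045, -0.705, 0.706, -0.046]
wrist_force: [0.6, -4.9, 4.4]
opening: 0.0174
clock: 16.4
tcp_pos: [0.5526, -0.0644, 0.0802]
eef_rot: [0.045, -0.705, 0.706, -0.046]
wrist_force: [0.7, -5.2, 3.5]
opening: 0.0175
clock: 16.57
tcp_pos: [0.5525, -0.0634, 0.0802]
eef_rot: [0.045, -0.705, 0.706, -0.046]
wrist_force: [1.4, -5.5, 3.7]
opening: 0.0179
```

```bash
python3 -m crank '[[0.15,[-0.1,1,0],0],[0.15,[0,0,0],0]]' 22
python3 -m crank '[[0.15,[-0.1,1,0],0],[0.15,[0,0,0],0]]' 22
```

```text
clock: 16.73
tcp_pos: [0.5524, -0.0629, 0.0802]
eef_rot: [0.045, -0.705, 0.706, -0.046]
wrist_force: [0.7, -5.8, 4.2]
opening: 0.0176
clock: 16.9
tcp_pos: [0.5523, -0.0629, 0.0803]
eef_rot: [0.045, -0.705, 0.707, -0.046]
wrist_force: [0.1, -8.4, 4.1]
opening: 0.0172
```

```bash
python3 -m crank '[[0.15,[-0.1,1,0],0],[0.15,[0,0,0],0],[0.15,[0,0,0],0]]' 22; python3 -c "
from h import *;st()"
```

```text
clock: 17.15
tcp_pos: [0.5523, -0.0628, 0.0804]
eef_rot: [0.045, -0.704, 0.707, -0.045]
wrist_force: [0.0, -8.9, 4.4]
opening: 0.0176
t 17.15 tcp [552.3 -62.8  80.4] open 17.6 jawyaw -82.71 down [ 0.001 -0.004 -1.   ] F [ 0.01 -8.87  4.38] j [ 0.4   0.27 -0.38  1.85  0.12  1.04 -1.48]
```

```bash
python3 -m crank '[[0.42,[0,0,0],0],[0.42,[0,0,0],0],[0.42,[0,0,0],0],[0.42,[0,0,0],0],[0.42,[0,0,0],0],[0.42,[0,0,0],0],[0.42,[0,0,0],0],[0.42,[0,0,0],0]]' 22
python3 - <<'E'
from h import *
o=st();a=cam('scene')
crop(a,262,205,50,0,'x',1) if 0 else crop(a,265,205,325,250,'c10',13)
E
```

```text
clock: 17.82
tcp_pos: [0.5514, -0.0585, 0.0792]
eef_rot: [-0.046, 0.706, -0.705, 0.046]
wrist_force: [-0.7, -0.0, 0.6]
opening: 0.0363
t 17.82 tcp [551.4 -58.5  79.2] open 36.3 jawyaw -82.55 down [-0.001  0.001 -1.   ] F [-0.75 -0.01  0.59] j [ 0.4   0.28 -0.39  1.85  0.12  1.04 -1.48]
```

View pics/c10.png

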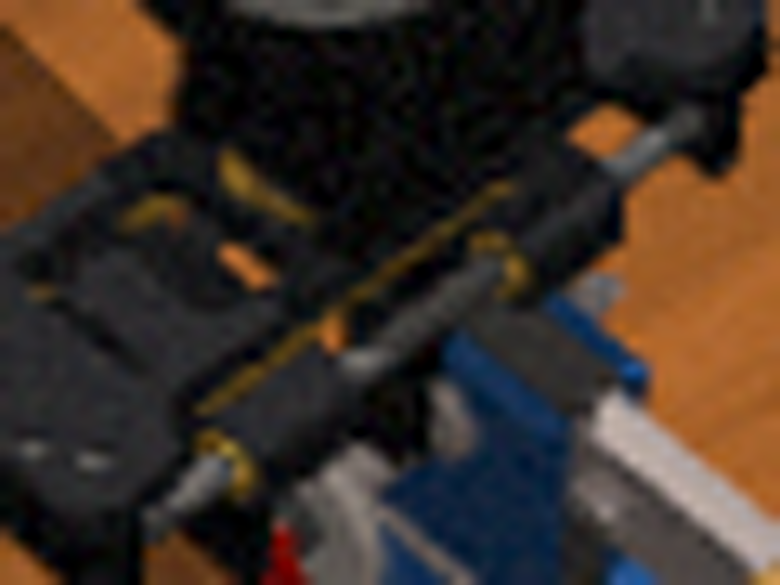

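The nose shows through the far cheek at (600,285) and the collar is on the near cheek at (455,410), so the pin is home. Next I'll draw the front finger back towards the flange, pause, then tug.

```bash
python3 -m crank '[[0.42,[0.4,-3,0],0],[0.42,[0,0,0],0],[0.42,[0,0,0],0],[0.42,[0,0,0],0],[0.42,[0.5,-4,0],0],[0.42,[0.5,-4,0],0],[0.42,[0,0,0],0],[0.42,[0,0,0],0]]' 22
python3 -m crank '[[0.42,[0.1,-1,0],0],[0.42,[0,0,0],0]]'
python3 -m crank '[[0.42,[0.1,-1,0],0],[0.42,[0,0,0],0]]'
```

```text
clock: 18.53
tcp_pos: [0.5532, -0.0712, 0.0796]
eef_rot: [0.045, -0.706, 0.706, -0.045]
wrist_force: [0.4, -0.0, -0.2]
opening: 0.0367
clock: 18.7
tcp_pos: [0.5532, -0.0718, 0.0796]
eef_rot: [0.046, -0.706, 0.706, -0.046]
wrist_force: [-0.2, 0.3, -0.0]
opening: 0.0364
clock: 18.87
tcp_pos: [0.5533, -0.0722, 0.0796]
eef_rot: [-0.046, 0.706, -0.705, 0.046]
wrist_force: [0.0, 0.7, 0.2]
opening: 0.0363
```

```bash
python3 -m crank '[[0.42,[0.1,-1,0],0],[0.42,[0,0,0],0]]'
python3 -m crank '[[0.42,[0.1,-1,0],0],[0.42,[0,0,0],0]]'
```

```text
clock: 19.03
tcp_pos: [0.5534, -0.0723, 0.0795]
eef_rot: [-0.046, 0.706, -0.705, 0.046]
wrist_force: [-0.6, 3.7, 0.2]
opening: 0.0371
clock: 19.2
tcp_pos: [0.5534, -0.0725, 0.0794]
eef_rot: [-0.046, 0.707, -0.705, 0.046]
wrist_force: [0.4, 5.6, -0.5]
opening: 0.0368
```

```bash
python3 -m crank '[[0.42,[0.1,-1,0],0],[0.42,[0,0,0],0]]'
python3 -m crank '[[0.42,[0.1,-1,0],0],[0.42,[0,0,0],0]]'
```

```text
clock: 19.37
tcp_pos: [0.5534, -0.0732, 0.0793]
eef_rot: [-0.046, 0.707, -0.705, 0.046]
wrist_force: [0.5, 5.1, -0.9]
opening: 0.0366
clock: 19.53
tcp_pos: [0.5535, -0.0741, 0.0793]
eef_rot: [-0.046, 0.707, -0.705, 0.046]
wrist_force: [-0.4, 5.9, 0.4]
opening: 0.0366
```

```bash
python3 -m crank '[[0.42,[0.1,-1,0],0],[0.42,[0,0,0],0]]'
```

```text
clock: 19.7
tcp_pos: [0.5536, -0.0744, 0.0792]
eef_rot: [-0.046, 0.707, -0.704, 0.046]
wrist_force: [0.1, 7.7, 0.1]
opening: 0.0367
```

Moved about 2 mm and the force is rising, so it's catching. A bit more, then hold.

```bash
python3 -m crank '[[0.42,[0.1,-1,0],0],[0.42,[0,0,0],0],[0.42,[0,0,0],0],[0.42,[0,0,0],0]]'
python3 -c "
from h import *;st()"
```

```text
clock: 20.03
tcp_pos: [0.5536, -0.0744, 0.0791]
eef_rot: [-0.047, 0.707, -0.704, 0.046]
wrist_force: [-0.7, 9.3, -0.6]
opening: 0.0365
t 20.03 tcp [553.6 -74.4  79.1] open 36.5 jawyaw -82.47 down [-0.001  0.005 -1.   ] F [-0.72  9.35 -0.59] j [ 0.42  0.28 -0.38  1.84  0.11  1.04 -1.44]
```

```bash
python3 -m crank '[[0.42,[0.1,-1,0],0],[0.42,[0,0,0],0],[0.42,[0,0,0],0],[0.42,[0,0,0],0]]'
python3 -m crank '[[0.42,[-0.6,5,0],0],[0.42,[-0.6,5,0],0],[0.42,[0,0,0],0],[0.42,[0,0,0],0],[0.42,[0,0,0],0]]'
python3 -c "
from h import *;st()"
```

```text
clock: 20.37
tcp_pos: [0.5537, -0.0745, 0.0791]
eef_rot: [-0.047, 0.708, -0.703, 0.046]
wrist_force: [-0.6, 10.0, -1.9]
opening: 0.0366
clock: 20.78
tcp_pos: [0.553, -0.0707, 0.0797]
eef_rot: [0.045, -0.705, 0.706, -0.045]
wrist_force: [-0.6, -0.3, 0.4]
opening: 0.0364
t 20.78 tcp [553.  -70.7  79.7] open 36.4 jawyaw -82.66 down [ 0.    -0.001 -1.   ] F [-0.63 -0.31  0.35] j [ 0.41  0.28 -0.38  1.85  0.12  1.04 -1.46]
```

```bash
python3 -m crank '[[0.42,[-0.3,2,0],0],[0.42,[0,0,10],0],[0.42,[0,0,20],0],[0.42,[0,0,40],0],[0.42,[0,-20,40],0],[0.42,[0,-40,0],0],[0.42,[0,-40,0],0],[0.42,[0,-40,0],0],[0.42,[0,0,0],0],[0.42,[0,0,0],0]]'
python3 - <<'E'
from h import *
np.set_printoptions(precision=4,suppress=True)
st();a=cam('scene');b=cam('top')
crop(a,240,180,340,255,'final',8);crop(b,250,120,350,195,'final_t',8)
# red button & cradle check, numeric
for d,n in((a,'s'),(b,'t')):
    im=d['image'].astype(int);m=(im[...,0]>120)&(im[...,1]<50)&(im[...,2]<60)
    k,l,s,c=cv2.connectedComponentsWithStats(m.astype(np.uint8));print(n,[(c[i].round(1).tolist(),int(s[i,4])) for i in range(1,k) if s[i,4]>8])
w=np.radians(7.4);X=np.array([np.cos(w),np.sin(w),0]);Y=np.array([-np.sin(w),np.cos(w),0]);O=np.array([.5455,-.0015,.06])
for d in(a,b):print(proj(d,[O-Y*(.0155+.050+.008),O-Y*(.0155+.05+.011)]))
E
```

```text
clock: 21.62
tcp_pos: [0.5517, -0.2102, 0.1874]
eef_rot: [0.043, -0.705, 0.706, -0.043]
wrist_force: [0.5, 1.0, 0.1]
opening: 0.0364
t 21.62 tcp [ 551.7 -210.2  187.4] open 36.4 jawyaw -82.99 down [-0.    -0.001 -1.   ] F [0.51 1.03 0.14] j [ 0.57  0.24 -0.29  1.66  0.07  1.26 -1.19]
s [([340.8, 124.8], 12), ([284.6, 246.2], 15), ([49.2, 359.2], 194)]
t [([115.1, 310.4], 28)]
[[283.5646 247.3375]
 [282.7678 247.9391]]
[[332.0872 168.2942]
 [333.3245 168.1425]]
```

```bash
python3 -m crank '[[0.42,[0,0,0],0],[0.42,[0,0,0],0],[0.42,[0,0,0],0]]'; python3 -c "
from bench import job_done;print(job_done())"
```

```text
clock: 21.97
tcp_pos: [0.5529, -0.2049, 0.187]
eef_rot: [-0.046, 0.706, -0.706, 0.046]
wrist_force: [0.5, -0.3, -0.3]
opening: 0.0366
the job is handed in; nothing more can be done
None
```

The arm rest is slid out to its middle hole and locked there with the ball-lock pin. I handed the job in at about 22 s on the robot's clock; it reported no verdict.

- **Slide:** I gripped the board and slid the rest out about 79 mm. In the last close view the middle hole lined up with the bracket's hole to about 1 mm.
- **Insert:** I took the smaller pin from the cradle, squeezed its button in and pushed it through from the right-hand cheek. Drag was 4–6 N, and it stopped at about 9 N with the collar home. The picture taken then shows the nose through the far cheek and the collar on the near one.
- **Tug:** With the button released, I pulled the flange outward with one finger. The pin gave about 2 mm, then caught, and held at 9–10 N without moving further. I then backed off and lifted clear.

**Last checks:**
- The red button is within about 1 pixel of where a locked pin should put it in the scene camera.
- The gripper is well clear of the pin and the wrist force is near zero.
- My final picture could not be viewed because the 12-picture limit was reached, so the end state rests on that pixel check and the force and position readings. I did not check that nothing else on the bench moved.
- The two cameras disagreed by about 4 mm in x. I worked from positions measured relative to each other in the same picture, so this did not affect the fit.

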